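Pack the craft kit tray and leave the used-up supplies

TASK

Craft hour is over: pack the good supplies into the wooden kit tray. Lay the roll of tape flat in the round dish, set the pencil sharpener upright in the shallow square dish and the wooden stamp base-down in the long dish, and, last of all because it is tall and would be in the way, stand the capped glue stick upright in the deep square cup. Leave the used-up ones, the short uncapped glue tube and the bare cardboard tape core, standing where they are on the table.

Things in the scene. Friction and masses are not known exactly. Their poses are not given: they have to be found in the camera images.
- tape_roll_center (a point): Roll of cream masking tape, lying flat: outer diameter 50 mm, bore 33 mm, 30 mm high. Point at its centre, half-way up (15 mm above its underside); z is its axis, up. About 60 g.
- sharpener_center (a point): Canister pencil sharpener: upright block 44 mm (its x) by 30 mm (its y) by 40 mm high (z up), clear shavings box below, black top with one sharpening hole. Point at its centre, 20 mm above its underside. About 50 g.
- stamp_center (a point): Wooden rubber stamp, standing: base 60 mm (its x) by 30 mm (its y) and 18 mm high, with a turned handle in the middle ending in a round knob 26 mm across, 42 to 56 mm above the underside (grip it there); 62 mm high in all. Point at its centre, 31 mm above the underside; z up. About 60 g.
- glue_stick_center (a point): Full glue stick with its grey cap on, standing upright: white and green barrel, 30 mm diameter, 94 mm high (its foot is 26 mm across). Point at its centre, 47 mm above its underside; z is its axis, up. About 45 g.
- empty_tube_center (a point): Look-alike to leave alone: used-up glue tube, same white and green barrel of 30 mm diameter but without a cap, hollow and open at the top, 58 mm high. Point at its centre, 29 mm above its underside; z up.
- bare_core_center (a point): Look-alike to leave alone: bare cardboard core of a finished tape roll, thin-walled ring, outer diameter 35 mm, bore 30 mm, 30 mm high. Point at its centre, 15 mm above its underside; z up.
- round_dish_floor (a point): Grey plastic insert fixed in the wooden kit tray. Point: centre of its inner floor, 12 mm above the table. Round dish for the tape roll, inner diameter 76 mm. Walls 3 mm thick, rising 7 mm above the inner floor. The four inserts stand two by two, centres 105 mm apart, in any arrangement, in a plywood tray 232 mm square with a rim 16 mm high; all turn with the tray.
- square_dish_floor (a point): Grey plastic insert fixed in the wooden kit tray. Point: centre of its inner floor, 12 mm above the table. Shallow square dish for the sharpener, 66 by 66 mm inside; its sides run along x and y. Walls 3 mm thick, rising 7 mm above the inner floor. 
- long_dish_floor (a point): Grey plastic insert fixed in the wooden kit tray. Point: centre of its inner floor, 12 mm above the table. Long rectangular dish for the stamp, inside 90 mm along its x by 52 mm along its y, so the stamp's long side must lie along the dish's long side (either way round). Walls 3 mm thick, rising 7 mm above the inner floor. 
- deep_cup_floor (a point): Grey plastic insert fixed in the wooden kit tray. Point: centre of its inner floor, 12 mm above the table. Deep square cup for the glue stick, 50 by 50 mm inside; its 3 mm walls rise 46 mm above its inner floor (58 mm above the table).
Mind the look-alikes: they are no part of the job. What is shaped like the part that bears tape_roll_center but yellow is not meant.

How it is judged:
By the outcome, as a careful person would: the job done as asked, in the order asked, and still so for the second after the job is handed in, with the robot touching nothing.
It also fails if it takes over 120 s, if anything falls off the work surface, if the arm or the gripper's body presses on something with over 40 N, if the wrist force passes 120 N, or if a joint passes its speed limit or range.

ROBOT

A 6-joint arm with a two-finger parallel gripper is mounted at the origin on the work surface. World frame = base frame: x ahead of the robot, y to its left, z up, the work surface at z = 0. Lengths are in mm, angles in rad, forces in N, time in s.
With the tool pointing down it reaches from about 350 to 775 mm from the base axis. Payload 5.5 kg.
Tool frame: the origin (TCP) lies on the mounting face of the last link; the fingertips stand 173 mm ahead of it and the grasp point (between the pads) lies 155 mm ahead of it; z points along the fingers, y is the direction in which the jaws open and shut (so a half turn about z gives the same grasp; the last joint's range is limited). The gripper opens to 85 mm and grips with 20 to 120 N. Pads are 22 mm wide; open, the fingers measure 114 mm over their backs; the gripper's body (76 mm by 85 mm) begins 54 mm behind the grasp point. The pads swing forward as they close: fully open they stand 13 mm farther back than shut.
Start: joints at [-1.247, 0.313, 0.046, 1.304, 0, 1.431], TCP at [257.223, -514.285, 404.723] pointing down, gripper open.
Joint ranges: [-2.76, 2.76], [-0.86, 1.69], [-1.03, 1.26], [-2.2, 2.34], [-1.47, 1.5], [-3.14, 3.14]. Speed limits (rad/s): [2.57, 2.57, 3.14, 3.14, 3.14, 3.14].

INTERFACE

Orientations are given as a unit quaternion [w, x, y, z].
In Python, from plant import * gives the robot as it stands.
- The arm moves only by the tool move_arm, never from a script. Its argument "rows" is one flat list of numbers, 7 for each row, row after row: the turn, a rotation vector about the tool's x, y, z in degrees, then the shift along the tool's x, y, z in mm, then the opening in per cent of the stroke, from 0 (shut) to 100 (fully open). A call has 1 to 12 rows; each row shifts and turns the commanded pose from where the row before left it, along the tool's axes as they then stand; what a row does not reach is not made up. A row lasts 1/12 s, in which the tool goes at most 41.7 mm and 7.16 degrees, less where a joint would pass 70% of its speed; a pose out of reach is approached as far as the arm can. A call is refused whole if a number of a shift passes 41.7 or a number of a turn 7.16, either way. A call with a gripper value outside its range is refused whole. The fingers move at their own pace and stop on an object; "newtons" is the grip in N (left out, the last holds). Time passes only in rows, so rows that do not move let the fingers close. It gives the time, the measured TCP pose, the force and the opening at its end, in the units of the state.
- observe(): the state, without advancing time (a new reading comes with each control period).
- get_image(name): name is "scene" or "top" or "wrist"; returns a dict with "color" (400x640x3 uint8, blue, green, red), "camera_matrix" (3x3 intrinsics, pixels), "T" (4x4, takes a point from camera to world coordinates); the wrist camera has in their place "tool_from_camera" (4x4, takes a point from camera to tool coordinates, whose origin is the TCP and whose axes are the flange's). Camera axes: x right, y down, z forward; pixel columns grow to the right and rows downward; lengths in mm; the calibration is good to about 2 mm. A picture is of the moment at which its call begins: read the wrist's pose just before it. There is no depth.
- sign_off(): hands the job in, once; it reports no verdict.
The state is a dict: "t": time; "joint_positions": joint angles; "qd": joint speeds; "effort": joint torques, N m; "tool_pos": TCP position; "eef_rot": TCP orientation; "contact_force": force on the tool from outside, world axes, zero at the start; "ft_torque": the same for the moment, N m; "finger_gap": finger opening in mm.
Only numpy, scipy, OpenCV 4.12 (cv2) and the standard library are available. Lean on these libraries where they do the work, as an engineer would, in place of code of your own. Each camera call takes 0.05 s, during which the arm holds its last target.

## Working session

There is one attempt and no reset: what is moved stays moved. The work goes in short steps, Python scripts to look and compute and a tool call to move; the robot and the scene stay as the last step left them, time stands still between calls to the robot, and variables do not carry over. Pictures are saved under pics/ and viewed, and the job is handed in when it is done.

Besides the shell and the picture viewer there is one more tool, called after ">>>" as name(argument=value, ...) on one line, values as JSON. move_arm: Moves the arm, as the interface text tells. Its arguments: {"type":"object","properties":{"rows":{"type":"array"},"newtons":{"type":"number"}},"required":["rows"]}

```bash
ls; mkdir -p pics
python3 - <<'E'
from plant import *
import cv2,numpy as np
s=observe(); print(s)
for n in ["scene","top","wrist"]:
    d=get_image(n); cv2.imwrite(f"pics/{n}0.png",d["color"]); print(n,d["camera_matrix"].tolist() if hasattr(d["camera_matrix"],'tolist') else d["camera_matrix"]); print(np.round(d.get("T",d.get("tool_from_camera")),3))
E
```

```text
pics
{'t': 0.0, 'joint_positions': array([-1.24661148e+00,  3.14024515e-01,  4.49803529e-02,  1.30357958e+00,
       -1.30169377e-05,  1.43119440e+00]), 'qd': array([-0.00032984,  0.00127644,  0.00186455,  0.00124609, -0.00028646,
       -0.00052825]), 'effort': array([ 7.53880540e-04, -4.80622816e+01,  2.98535013e+01,  1.93794578e-02,
        2.16663159e-05, -6.22921107e-06]), 'tool_pos': array([ 257.14783493, -514.08548364,  403.79541007]), 'eef_rot': array([-9.09219324e-04,  9.73232594e-01,  2.29820547e-01, -9.06885267e-05]), 'contact_force': array([ 0.77698213, -0.31181401,  0.26385373]), 'ft_torque': array([ 0.03967112, -0.02499958,  0.01396403]), 'finger_gap': 85.30343295655061}
scene [[416.1791092115293, 0.0, 321.2121307362911], [0.0, 416.1791092115293, 194.29890778853758], [0.0, 0.0, 1.0]]
[[ 8.58000e-01  4.17000e-01 -2.99000e-01  7.55109e+02]
 [ 5.13000e-01 -6.79000e-01  5.26000e-01 -5.42418e+02]
 [ 1.70000e-02 -6.04000e-01 -7.97000e-01  7.79435e+02]
 [ 0.00000e+00  0.00000e+00  0.00000e+00  1.00000e+00]]
top [[503.2598519202314, 0.0, 323.079100488852], [0.0, 503.2598519202314, 195.09586428782941], [0.0, 0.0, 1.0]]
[[-2.000000e-02 -9.910000e-01  1.360000e-01  3.190610e+02]
 [-1.000000e+00  1.900000e-02 -8.000000e-03 -5.102600e+01]
 [ 5.000000e-03 -1.360000e-01 -9.910000e-01  1.268787e+03]
 [ 0.000000e+00  0.000000e+00  0.000000e+00  1.000000e+00]]
wrist [[315.6566561121142, 0.0, 319.2849012474625], [0.0, 315.6566561121142, 203.899889794707], [0.0, 0.0, 1.0]]
[[ 0.    -0.951 -0.311 79.306]
 [ 1.     0.    -0.    -0.447]
 [ 0.    -0.311  0.951 29.909]
 [ 0.     0.     0.     1.   ]]
```

View pics/scene0.png

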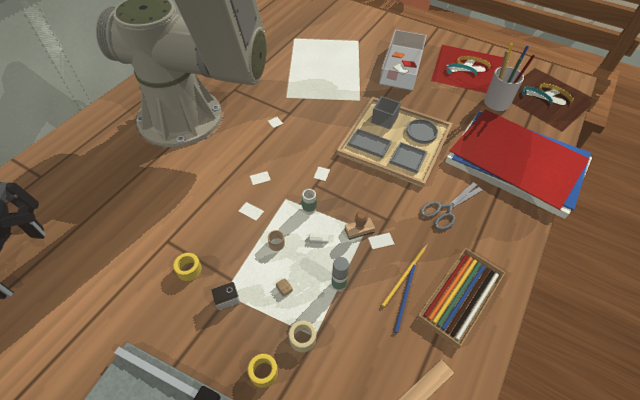

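View pics/top0.png

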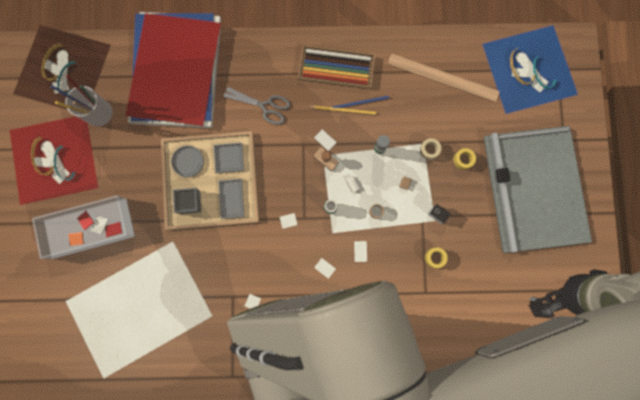

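View pics/wrist0.png

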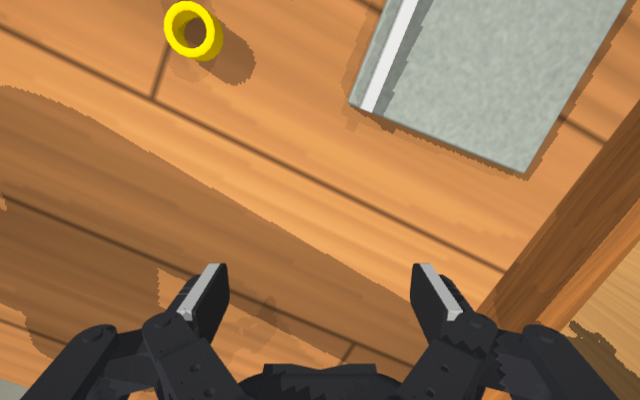

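The scene image shows the cream roll at (302,335), sharpener at (226,295), stamp at (361,226), glue stick at (341,272), empty tube at (309,200), core at (276,241) and the tray around (395,140). Next I'll enlarge the areas of interest in both views.

```bash
cat > h.py <<'E'
from plant import *
import cv2,numpy as np
from scipy.spatial.transform import Rotation as R
def pose():
    s=observe(); q=s["eef_rot"]; T=np.eye(4); T[:3,:3]=R.from_quat([q[1],q[2],q[3],q[0]]).as_matrix(); T[:3,3]=s["tool_pos"]; return T,s
def cam(n):
    T,s=pose(); d=get_image(n)
    Tc=T@np.array(d["tool_from_camera"]) if n=="wrist" else np.array(d["T"])
    return d["color"],np.array(d["camera_matrix"]),Tc
def ray(uv,K,T,z):
    uv=np.atleast_2d(np.array(uv,float)); r=np.c_[uv,np.ones(len(uv))]@np.linalg.inv(K).T@T[:3,:3].T
    return T[:3,3]+r*((z-T[2,3])/r[:,2])[:,None]
def proj(P,K,T):
    P=np.atleast_2d(np.array(P,float)); p=(P-T[:3,3])@T[:3,:3]@K.T; return p[:,:2]/p[:,2:]
E
python3 - <<'E'
import cv2
a=cv2.imread("pics/top0.png"); b=cv2.imread("pics/scene0.png")
cv2.imwrite("pics/tz1.png",cv2.resize(a[120:270,300:480],None,fx=4,fy=4,interpolation=2))
cv2.imwrite("pics/tz2.png",cv2.resize(a[125:235,150:270],None,fx=5,fy=5,interpolation=2))
cv2.imwrite("pics/sz1.png",cv2.resize(b[180:360,200:400],None,fx=3.3,fy=3.3,interpolation=2)[:600])
cv2.imwrite("pics/sz2.png",cv2.resize(b[80:200,325:465],None,fx=5,fy=5,interpolation=2))
E
```

```text
(no output)
```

View pics/tz1.png

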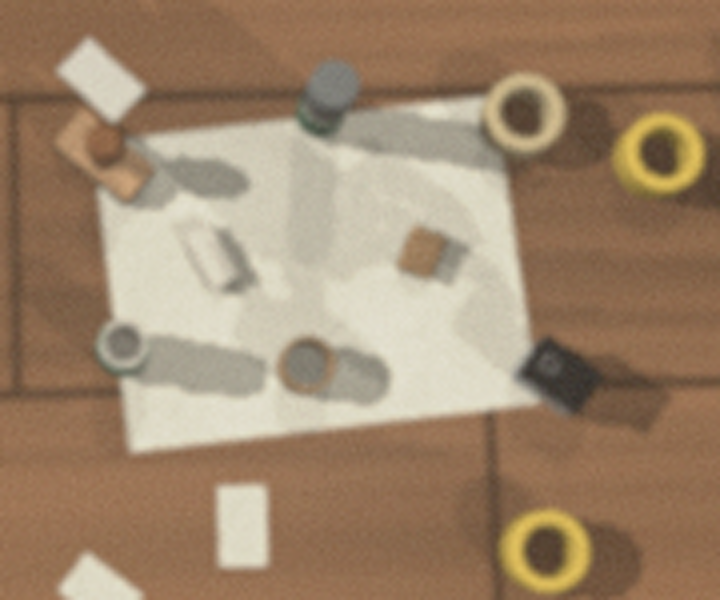

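View pics/tz2.png

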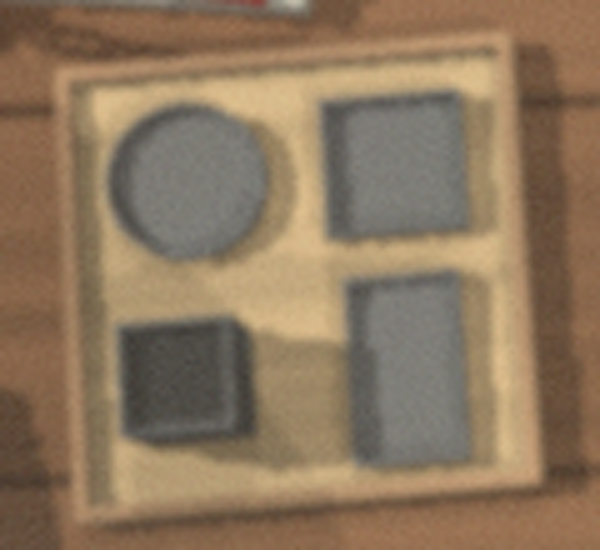

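View pics/sz1.png

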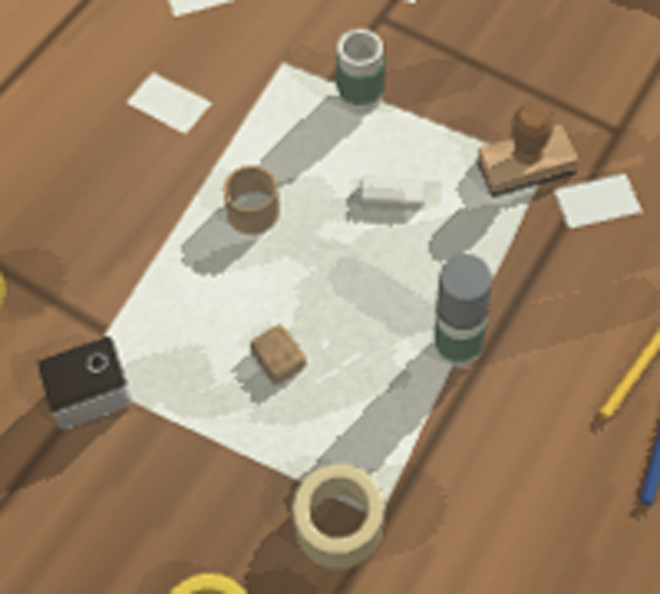

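View pics/sz2.png

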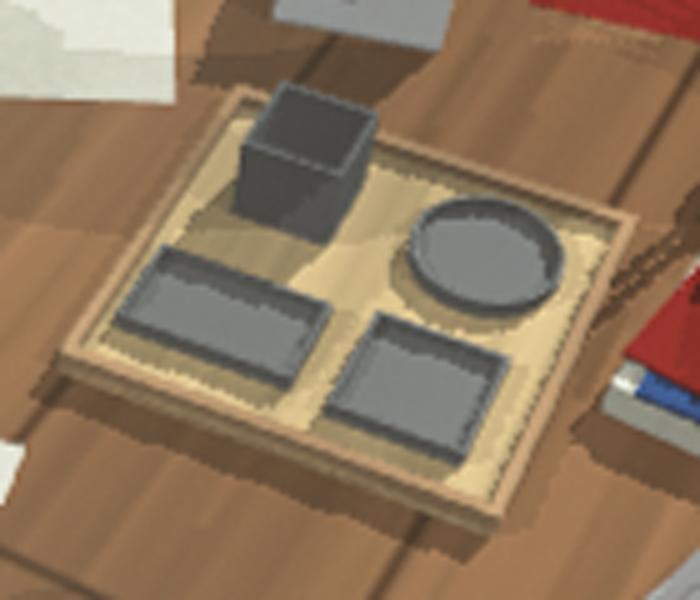

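Run:
```python
from h import *
C,K,T=cam("top"); C2,K2,T2=cam("scene")
def tz(l,z): return np.round(ray(np.array(l)/4.+[299.6,119.6],K,T,z)[:,:2],1)
def tr(l,z): return np.round(ray(np.array(l)/5.+[149.6,124.6],K,T,z)[:,:2],1)
def s1(l,z): return np.round(ray(np.array(l)/3.3+[199.6,179.6],K2,T2,z)[:,:2],1)
def s2(l,z): return np.round(ray(np.array(l)/5.+[324.6,79.6],K2,T2,z)[:,:2],1)
print("tape",tz([[525,112]],30),s1([[339,507]],30))
print("sharp",tz([[553,337],[600,375],[572,413],[520,372]],40),s1([[40,373],[108,338],[127,377],[58,412]],40))
print("stampknob",tz([[104,140]],58),s1([[533,114]],60)); 
print("stampbase",tz([[87,108],[55,150],[128,200],[157,170]],18), s1([[480,155],[563,125],[577,157],[492,188]],18))
print("glue",tz([[334,83]],94),s1([[466,278]],94)); print("tube",tz([[123,343]],58),s1([[361,48]],58)); print("core",tz([[307,363]],30),s1([[251,190]],30))
c=tr([[55,70],[513,35],[543,485],[80,522]],16);print("tray",c,c.mean(0))
c=s2([[235,88],[637,217],[500,517],[62,355]],16);print("tray s",c,c.mean(0))
print("cup",tr([[120,325],[235,318],[248,432],[125,440]],58).mean(0),s2([[288,82],[380,117],[345,173],[243,140]],58).mean(0))
print("round",tr([[188,181]],19),s2([[486,255]],19))
print("sq",tr([[323,100],[462,92],[470,232],[330,240]],19).mean(0),s2([[378,315],[510,357],[463,460],[327,405]],19).mean(0))
print("long",tr([[348,283],[460,272],[472,460],[355,465]],19).mean(0),s2([[165,248],[332,303],[292,385],[117,315]],19).mean(0))
# yellow/cream masks not needed
```

```text
tape [[ 604.4 -334.5]] [[ 606.3 -335.5]]
sharp [[ 460.3 -342.6]
 [ 436.3 -370.3]
 [ 413.3 -351.9]
 [ 439.1 -321.2]] [[ 421.3 -361.9]
 [ 440.9 -324.7]
 [ 465.1 -338.2]
 [ 445.  -374.8]]
stampknob [[585.2 -68.6]] [[583.4 -68.7]]
stampbase [[ 614.9  -58.8]
 [ 588.1  -38. ]
 [ 555.   -83.5]
 [ 574.  -102.3]] [[ 558.8  -88.3]
 [ 594.7  -38.4]
 [ 614.   -56.3]
 [ 577.6 -106.5]]
glue [[ 609.5 -206.4]] [[ 610.9 -208.9]]
tube [[459.6 -77.5]] [[461.6 -79.9]]
core [[ 448.2 -191.7]] [[ 450.6 -194.5]]
tray [[643.8 350.3]
 [657.9 117.1]
 [427.1 102.3]
 [413.1 332.3]] [535.475 225.5  ]
tray s [[413.8 329.2]
 [643.5 349. ]
 [659.8 118.2]
 [432.  100. ]] [537.275 224.1  ]
cup [478.5  271.75] [481.75 274.9 ]
round [[584.2 280.8]] [[586.5 276.1]]
sq [590.175 175.75 ] [593.3   174.275]
long [486.025 168.925] [489.375 167.475]
```

>>> move_arm(rows=[0,0,0,20,0,0,100,0,0,0,35,0,0,100,0,0,0,35,0,0,100,0,0,0,30,0,0,100,0,0,0,15,0,0,100,0,0,0,0,0,0,100], newtons=30)

```text
t: 0.75
tool_pos: [380.5, -452.2, 404.5]
eef_rot: [-0.0, 0.973, 0.232, 0.0]
contact_force: [0.9, 0.4, 0.4]
finger_gap: 85.3
```

Run:
```python
from h import *
C,K,T=cam("wrist"); np.savez("w1.npz",K=K,T=T); cv2.imwrite("pics/w1.png",C)
Tt,s=pose(); print(s["t"],s["tool_pos"])
for n,p in dict(tape=(605.3,-335,30),sharp=(440,-348,40),stamp=(584,-69.5,60),glue=(610,-207,94)).items(): print(n,proj([p],K,T).round(1))
```

```text
0.8 [ 379.30720856 -452.93294864  404.49498374]
tape [[ 316.3 -110.1]]
sharp [[252.9  79. ]]
stamp [[ -47.9 -325.1]]
glue [[ 132.5 -303.4]]
```

View pics/w1.png

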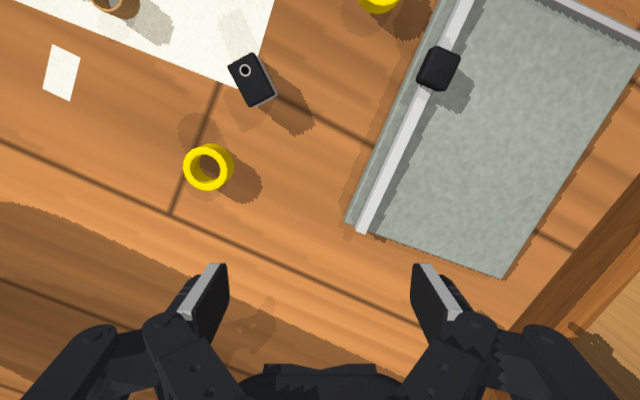

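The wrist view shows the sharpener at about (250,79), as predicted. I'll measure its top face, then go on to the tape.

```bash
cat >> h.py <<'E'
def go(x,y,zg,psi=None):
    """deltas for grasp point target (world), psi = tool-x yaw deg"""
    T,s=pose(); p=np.degrees(np.arctan2(T[1,0],T[0,0])); tgt=np.array([x,y,zg+155.])
    d=tgt-T[:3,3]
    print("t",round(s["t"],2),"grasp",(T[:3,3]+155*T[:3,2]).round(1),"psi",p.round(1),"gap",round(s["finger_gap"],1),"tilt",T[:3,2].round(3))
    print("shift now (tool):",(T[:3,:3].T@d).round(1))
    if psi is not None:
        a=(p-psi+180)%360-180; print("turn z:",round(a,1)," j6 after ~",np.degrees(s["joint_positions"][5])+0)
        Tn=T[:3,:3]@R.from_rotvec([0,0,a],degrees=True).as_matrix(); print("shift after turn:",(Tn.T@d).round(1))
E
python3 - <<'E'
from h import *
d=np.load("w1.npz");K,T=d["K"],d["T"]
C=cv2.imread("pics/w1.png"); 
m=((C.max(2)<70)).astype(np.uint8); m[:40]=0;m[120:]=0;m[:,:215]=0;m[:,300:]=0
cs,_=cv2.findContours(m,0,2); c=max(cs,key=cv2.contourArea); print(cv2.contourArea(c))
r=cv2.boxPoints(cv2.minAreaRect(c)); W=ray(r,K,T,40)[:,:2]; print(r.round(),W.round(1),W.mean(0))
for i in range(4):
    e=W[(i+1)%4]-W[i]; print(np.hypot(*e),np.degrees(np.arctan2(e[1],e[0])))
go(605.3,-335,150,90)
E
```

```text
1338.5
[[227.  66.]
 [253.  51.]
 [276.  93.]
 [249. 108.]] [[ 439.6 -320.2]
 [ 462.9 -338.3]
 [ 437.8 -373.5]
 [ 413.3 -355.1]] [ 438.3858852  -346.77760098]
29.441909298769065 -37.92564373684348
43.18446709497157 -125.50372272888175
30.584275386170013 143.1526520580877
43.726860107205944 52.97580251351202
t 0.8 grasp [ 379.3 -452.9  249.5] psi 26.8 gap 85.5 tilt [-0.  0. -1.]
shift now (tool): [254.9  -3.6  99.5]
turn z: -63.2  j6 after ~ 95.41218266060984
shift after turn: [117.9 226.   99.5]
```

>>> move_arm(rows=[0,0,0,24,0,4,100,0,0,0,36,0,8,100,0,0,0,38,-1,10,100,0,0,0,38,-1,10,100,0,0,0,38,-1,10,100,0,0,0,38,-1,10,100,0,0,0,25,0,4,100,0,0,0,14,0,4,100,0,0,-7,4,0,10,100,0,0,-7,0,0,10,100,0,0,-7,0,0,10,100,0,0,-7,0,0,10,100])

```text
t: 1.8
tool_pos: [603.4, -337.5, 304.4]
eef_rot: [0.0, 0.888, 0.461, -0.0]
contact_force: [-0.2, 0.6, 0.2]
finger_gap: 85.5
```

>>> move_arm(rows=[0,0,-7,0,0,0,100,0,0,-7,0,0,0,100,0,0,-7,0,0,0,100,0,0,-7,0,0,0,100,0,0,-7,0,0,0,100,0,0,0,0,0,0,100])

```text
t: 2.3
tool_pos: [603.1, -337.8, 304.9]
eef_rot: [0.0, 0.709, 0.705, -0.0]
contact_force: [0.3, 0.0, -0.3]
finger_gap: 85.5
```

Run:
```python
from h import *
C,K,T=cam("wrist"); np.savez("w2.npz",K=K,T=T); cv2.imwrite("pics/w2.png",C)
for n,p in dict(tape=(605.3,-335,30),sharp=(440,-348,40),stamp=(584,-69.5,60),glue=(610,-207,94)).items(): print(n,proj([p],K,T).round(1))
go(605.3,-335,28,90)
```

```text
tape [[322.8 200.4]]
sharp [[115.7 220.9]]
stamp [[ 275.6 -328.1]]
glue [[332.8  -7.6]]
t 2.35 grasp [ 603.2 -337.7  149.9] psi 89.3 gap 85.4 tilt [-0. -0. -1.]
shift now (tool): [  2.7   2.  121.9]
turn z: -0.7  j6 after ~ 54.801144652826075
shift after turn: [  2.7   2.1 121.9]
```

View pics/w2.png

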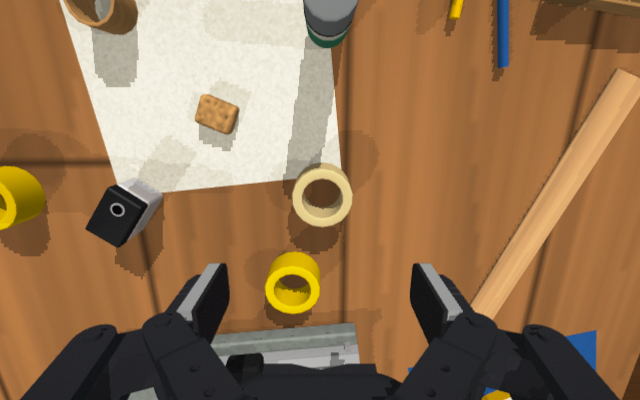

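Run:
```python
from h import *
d=np.load("w2.npz");K,T=d["K"],d["T"]
C=cv2.imread("pics/w2.png").astype(int)
hsv=cv2.cvtColor(C.astype(np.uint8),cv2.COLOR_BGR2HSV)
for (u,v) in [(300,190),(322,172),(322,220),(345,195)]: print(C[v,u],hsv[v,u])
m=cv2.inRange(hsv,(18,50,170),(32,150,255)); m[:155]=0;m[235:]=0;m[:,:280]=0;m[:,365:]=0
cs,_=cv2.findContours(m,0,2); c=max(cs,key=cv2.contourArea); print(cv2.contourArea(c),cv2.boundingRect(c),cv2.fitEllipse(c))
ys,xs=np.nonzero(m); 
print(ray([[322.5,192]],K,T,30), ray([[293,192],[352,192],[322,163],[322,221],[322,226]],K,T,30).round(1))
```

```text
[140 205 229] [ 22  99 229]
[147 214 234] [ 23  95 234]
[148 215 235] [ 23  94 235]
[140 205 229] [ 22  99 229]
2833.5 (292, 162, 61, 65) ((322.4623107910156, 195.65927124023438), (57.945777893066406, 62.66206741333008), 25.17499351501465)
[[ 605.0980276  -327.90311874   30.        ]] [[ 581.3 -327.8   30. ]
 [ 628.9 -328.1   30. ]
 [ 604.8 -304.3   30. ]
 [ 604.6 -353.    30. ]
 [ 604.6 -357.4   30. ]]
```

>>> move_arm(rows=[0,0,0,2,1,20,100,0,0,0,2.5,1,30,100,0,0,0,0,0,30,100,0,0,0,0,0,20,100,0,0,0,0,0,10,100,0,0,0,0,0,10,100,0,0,0,0,0,3,100])

```text
t: 2.93
tool_pos: [605.8, -332.1, 180.6]
eef_rot: [-0.001, 0.71, 0.704, -0.0]
contact_force: [-0.1, 0.1, -0.5]
finger_gap: 85.5
```

Run:
```python
from h import *
C,K,T=cam("wrist"); cv2.imwrite("pics/w3.png",C)
go(605.0,-333,27,90)
```

```text
t 2.98 grasp [ 605.9 -332.1   26. ] psi 89.5 gap 85.6 tilt [-0.001  0.    -1.   ]
shift now (tool): [-0.9 -1.  -1. ]
turn z: -0.5  j6 after ~ 55.148813080572104
shift after turn: [-0.9 -1.  -1. ]
```

View pics/w3.png

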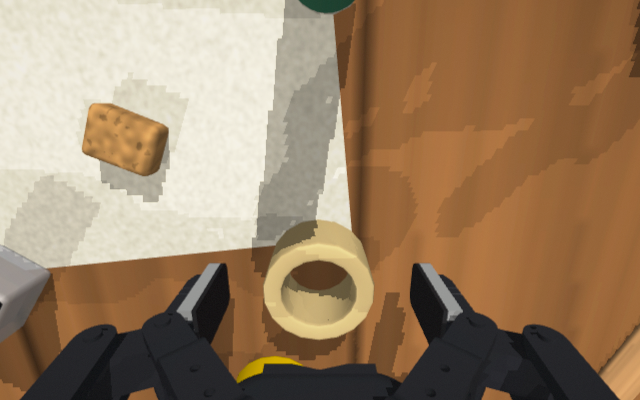

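>>> move_arm(rows=[0,0,0,0,0,0,0,0,0,0,0,0,0,0,0,0,0,0,0,0,0,0,0,0,0,0,0,0,0,0,0,0,0,0,0,0,0,0,0,0,0,0,0,0,0,0,0,0,0,0,0,0,0,0,0,0], newtons=30)

```text
t: 3.65
tool_pos: [606.9, -332.2, 183.4]
eef_rot: [0.002, 0.71, 0.704, 0.0]
contact_force: [-0.6, -0.2, 5.8]
finger_gap: 48.0
```

Run:
```python
from h import *
C,K,T=cam("wrist"); cv2.imwrite("pics/w4.png",C)
go(585.0,280.9,140,86)
```

```text
t 3.7 grasp [ 607.2 -332.4   28.4] psi 89.6 gap 48.3 tilt [ 0.002 -0.002 -1.   ]
shift now (tool): [ 612.7  -26.2 -112.8]
turn z: 3.6  j6 after ~ 55.098756126508505
shift after turn: [ 609.8  -64.3 -112.8]
```

View pics/w4.png

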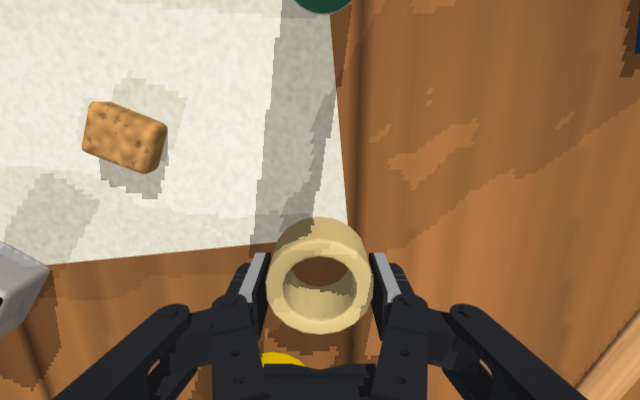

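>>> move_arm(rows=[0,0,0,0,0,-5,0,0,0,0,0,0,-15,0,0,0,0,0,0,-30,0,0,0,0,0,0,-35,0,0,0,0,0,0,-30,0,0,0,0,10,0,-10,0,0,0,0,22,-3,0,0,0,0,0,35,-3,0,0,0,0,0,40,-3,0,0,0,0,0,40,-3,0,0,0,0,0,40,-3,0,0,0,0,0,40,-3,0,0])

```text
t: 4.7
tool_pos: [589.0, -102.5, 306.1]
eef_rot: [-0.001, 0.71, 0.704, -0.0]
contact_force: [0.6, 0.2, -0.5]
finger_gap: 48.1
```

>>> move_arm(rows=[0,0,0,40,-3,0,0,0,0,0,40,-3,0,0,0,0,0,40,-3,0,0,0,0,0,40,-3,0,0,0,0,0,40,0,0,0,0,0,0,40,0,0,0,0,0,0,40,0,0,0,0,0,0,40,0,0,0,0,0,0,35,0,0,0,0,0,1,20,0,0,0,0,0,1,8,0,0,0,0,0,1,0,0,0,0])

```text
t: 5.7
tool_pos: [579.9, 281.1, 305.7]
eef_rot: [-0.0, 0.727, 0.687, -0.0]
contact_force: [-0.2, -1.0, -0.4]
finger_gap: 48.2
```

Run:
```python
from h import *
C,K,T=cam("wrist"); np.savez("w5.npz",K=K,T=T); cv2.imwrite("pics/w5.png",C)
go(585.0,280.9,45,86)
print(proj([[585,280.9,19],[480.3,273.4,58],[592.5,176.2,19],[487.8,168.7,19]],K,T).round(1))
```

```text
t 5.75 grasp [579.9 279.6 150.8] psi 86.6 gap 48.4 tilt [-0.001 -0.001 -1.   ]
shift now (tool): [  1.6   4.9 105.8]
turn z: 0.6  j6 after ~ 112.0026138798823
shift after turn: [  1.6   4.9 105.8]
[[326.4 199.4]
 [188.2 232. ]
 [339.7 303.6]
 [231.9 315.4]]
```

View pics/w5.png

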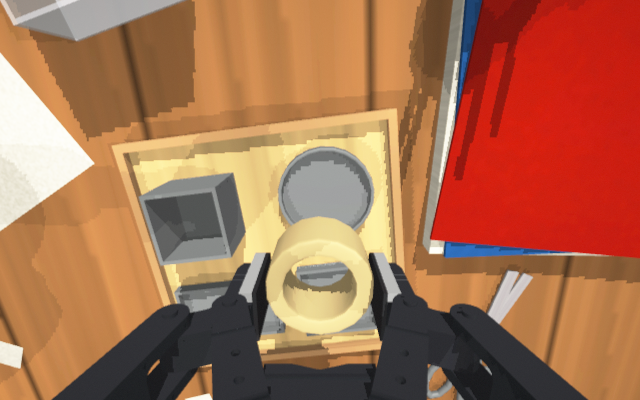

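>>> move_arm(rows=[0,0,0,1,2,15,0,0,0,0,1,2,25,0,0,0,0,1,1,25,0,0,0,0,0,0,20,0,0,0,0,0,0,12,0,0,0,0,0,0,5,0,0,0,0,0,0,5,0,0,0,0,0,0,0,0])

```text
t: 6.42
tool_pos: [586.2, 280.6, 199.5]
eef_rot: [0.0, 0.728, 0.685, -0.0]
contact_force: [-0.4, -0.4, -0.3]
finger_gap: 48.3
```

Run:
```python
from h import *
C,K,T=cam("wrist"); np.savez("w6.npz",K=K,T=T); cv2.imwrite("pics/w6.png",C)
go(585.0,281.9,41,86)
```

```text
t 6.47 grasp [586.6 280.9  45.3] psi 86.5 gap 48.0 tilt [ 0.001  0.    -1.   ]
shift now (tool): [ 0.9 -1.5  4.3]
turn z: 0.5  j6 after ~ 111.97802337580933
shift after turn: [ 0.9 -1.6  4.3]
```

View pics/w6.png

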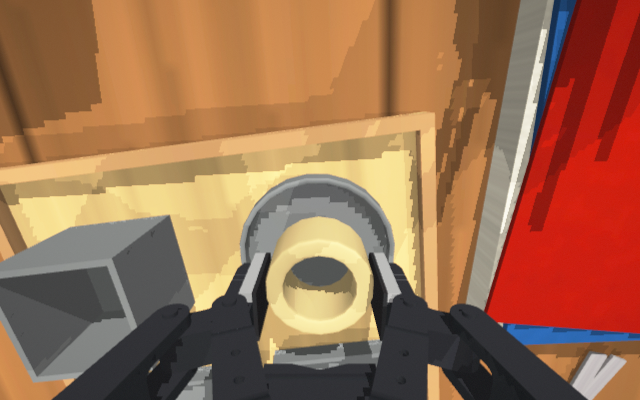

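>>> move_arm(rows=[0,0,0,2,0,2,0,0,0,0,0,0,2,0,0,0,0,0,0,0,0,0,0,0,0,0,0,70,0,0,0,0,0,0,75,0,0,0,0,0,0,80,0,0,0,0,0,0,80,0,0,0,0,0,-5,80,0,0,0,0,0,-25,80,0,0,0,0,0,-35,85,0,0,0,0,0,-35,90,0,0,0,0,0,-15,100])

```text
t: 7.47
tool_pos: [587.1, 283.5, 316.2]
eef_rot: [0.001, 0.728, 0.686, 0.003]
contact_force: [1.0, 0.2, 0.4]
finger_gap: 85.1
```

Run:
```python
from h import *
C,K,T=cam("wrist"); np.savez("w7.npz",K=K,T=T); cv2.imwrite("pics/w7.png",C)
go(438.4,-347,150,144.5); go(438.4,-347,150,-35.5); print(np.degrees(observe()["joint_positions"]).round())
```

```text
t 7.52 grasp [589.2 284.2 163.3] psi 86.6 gap 85.4 tilt [ 0.01   0.003 -1.   ]
shift now (tool): [-638.5 -111.5    9.9]
turn z: -57.9  j6 after ~ 112.14765351114889
shift after turn: [-244.6 -600.2    9.9]
t 7.52 grasp [589.2 284.2 163.3] psi 86.6 gap 85.4 tilt [ 0.01   0.003 -1.   ]
shift now (tool): [-638.5 -111.5    9.9]
turn z: 122.1  j6 after ~ 112.14765351114889
shift after turn: [244.6 600.2   9.9]
[ 19.  28.   6.  67.  -0. 112.]
```

View pics/w7.png

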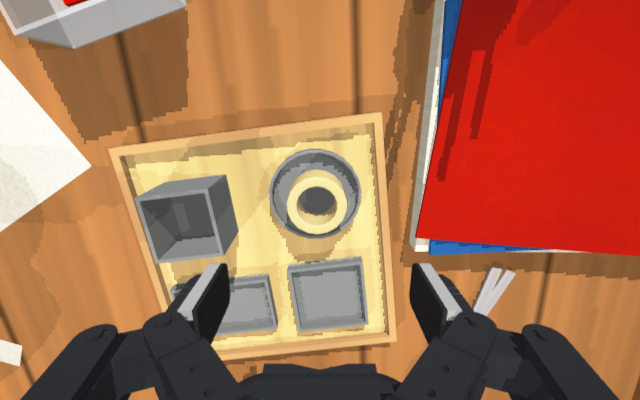

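>>> move_arm(rows=[0,0,0,-10,-2,0,100,0,0,0,-25,-4,0,100,0,0,0,-38,-7,0,100,0,0,0,-40,-7,0,100,0,0,0,-40,-7,0,100,0,0,0,-40,-7,0,100,0,0,0,-40,-7,0,100,0,0,0,-40,-7,0,100,0,0,0,-40,-7,0,100,0,0,0,-40,-7,0,100,0,0,0,-40,-7,0,100,0,0,0,-40,-7,0,100])

```text
t: 8.52
tool_pos: [482.4, -146.3, 309.4]
eef_rot: [-0.001, 0.728, 0.686, -0.001]
contact_force: [1.4, -0.3, -0.3]
finger_gap: 85.4
```

>>> move_arm(rows=[0,0,0,-40,-7,0,100,0,0,0,-40,-7,0,100,0,0,0,-40,-7,0,100,0,0,0,-38,-7,0,100,0,0,0,-25,-5,0,100,0,0,0,-12,-2,0,100,0,0,6,0,0,2,100,0,0,6,0,0,2,100,0,0,6,0,0,2,100,0,0,6,0,0,2,100,0,0,6,0,0,2,100,0,0,2,0,0,2,100])

```text
t: 9.52
tool_pos: [437.2, -336.1, 297.4]
eef_rot: [-0.001, 0.89, 0.457, -0.0]
contact_force: [0.4, -0.6, -0.5]
finger_gap: 85.3
```

Run:
```python
from h import *
C,K,T=cam("wrist"); np.savez("w8.npz",K=K,T=T); cv2.imwrite("pics/w8.png",C)
go(438.4,-347,30,54.5); print(proj([[438.4,-347,40]],K,T))
m=((C.max(2)<70)).astype(np.uint8); m[260:]=0
cs,_=cv2.findContours(m,0,2)
for c in cs:
    if cv2.contourArea(c)<800: continue
    rr=cv2.minAreaRect(c);r=cv2.boxPoints(rr); W=ray(r,K,T,40)[:,:2]; print(cv2.contourArea(c),r.round().tolist(),W.mean(0),[ (np.hypot(*e).round(1),np.degrees(np.arctan2(e[1],e[0])).round(1)) for e in (W[1]-W[0],W[2]-W[1])])
d=np.load("w7.npz");K,T=d["K"],d["T"]
print("sq",ray([[288,265],[363,257],[369,328],[294,335]],K,T,19).mean(0),"round",ray([[315,194]],K,T,19),"cup",ray([[137,212],[208,201],[214,252],[156,262]],K,T,58).mean(0))
```

```text
t 9.57 grasp [ 436.8 -335.6  142. ] psi 54.4 gap 85.7 tilt [-0.002  0.002 -1.   ]
shift now (tool): [ -8.3   7.8 112. ]
turn z: -0.1  j6 after ~ 79.72085004683065
shift after turn: [ -8.3   7.8 112. ]
[[330.45990857 220.65997269]]
2047.0 [[310.0, 190.0], [365.0, 190.0], [365.0, 259.0], [310.0, 259.0]] [ 440.40555051 -353.63712437] [(np.float64(41.1), np.float64(-35.6)), (np.float64(57.5), np.float64(-123.1))]
sq [591.24443569 179.18082492  19.        ] round [[584.75814354 286.12385976  19.        ]] cup [477.45952875 272.6870092   58.        ]
```

View pics/w8.png

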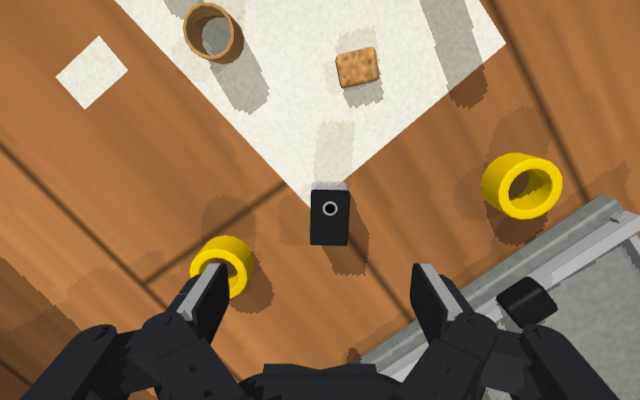

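Run:
```python
from h import *
d=np.load("w8.npz");K,T=d["K"],d["T"]
p=ray([[222,271]],K,T,30)[0]; v=p[:2]-[438.4,-347]; a=np.radians(54.5)
print(p,"tool x",v@[np.cos(a),np.sin(a)],"tool y",v@[np.sin(a),-np.cos(a)])
```

```text
[ 335.03811935 -334.15127513   30.        ] tool x -49.56220329532831 tool y -91.60980355733827
```

>>> move_arm(rows=[0,0,0,-3,3,15,100,0,0,0,-3,3,30,100,0,0,0,-1,2,30,100,0,0,0,0,0,20,100,0,0,0,0,0,12,100,0,0,0,0,0,5,100,0,0,0,0,0,0,100])

```text
t: 10.15
tool_pos: [439.5, -346.3, 184.9]
eef_rot: [-0.002, 0.888, 0.459, -0.001]
contact_force: [-0.5, -0.5, 0.4]
finger_gap: 85.2
```

Run:
```python
from h import *
C,K,T=cam("wrist"); cv2.imwrite("pics/w9.png",C)
go(438.4,-347,30,54.5)
```

```text
t 10.2 grasp [ 439.8 -346.6   31.2] psi 54.6 gap 85.2 tilt [-0.001  0.001 -1.   ]
shift now (tool): [-1.1 -1.2  1.2]
turn z: 0.1  j6 after ~ 78.92232384823507
shift after turn: [-1.1 -1.2  1.2]
```

View pics/w9.png

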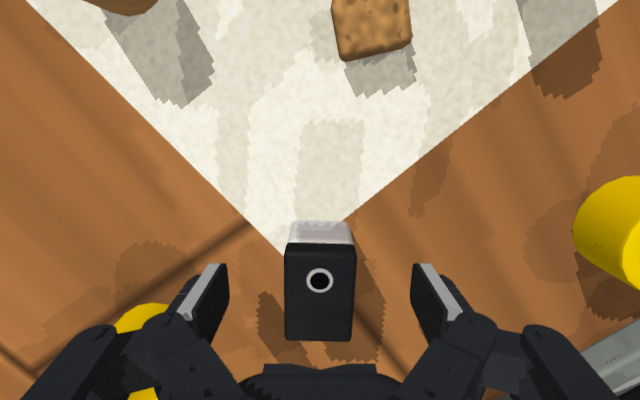

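>>> move_arm(rows=[0,0,0,0,0,0,50,0,0,0,0,0,0,40,0,0,0,0,0,0,20,0,0,0,0,0,0,0,0,0,0,0,0,0,0,0,0,0,0,0,0,0,0,0,0,0,0,0,0,0,0,0,0,0,0,0,0,0,0,0,0,0,0,0,0,0,0,0,0,0,0,0,0,0,0,0,0])

```text
t: 11.12
tool_pos: [440.6, -347.7, 187.5]
eef_rot: [0.001, 0.889, 0.458, 0.0]
contact_force: [-0.2, -0.1, 5.8]
finger_gap: 29.7
```

>>> move_arm(rows=[0,0,0,0,0,-5,0,0,0,0,0,0,-15,0,0,0,0,0,0,-30,0,0,0,0,0,0,-35,0,0,0,-6,0,0,-30,0,0,0,-6,0,0,-15,0,0,0,-7,0,0,0,0,0,0,-7,0,0,0,0,0,0,-7,0,0,0,0,0,0,-7,0,0,0,0])

```text
t: 11.95
tool_pos: [440.2, -347.3, 316.8]
eef_rot: [-0.0, 0.676, 0.737, 0.0]
contact_force: [0.7, -0.2, -1.1]
finger_gap: 29.6
```

Run:
```python
from h import *
C,K,T=cam("wrist"); cv2.imwrite("pics/w10.png",C)
go(592.0,177.3,150,94)
```

```text
t 12.0 grasp [ 440.1 -347.2  161.7] psi 95.2 gap 29.3 tilt [-0.  0. -1.]
shift now (tool): [508.6 199.   11.8]
turn z: 1.2  j6 after ~ 38.30082298851254
shift after turn: [512.7 188.   11.8]
```

View pics/w10.png

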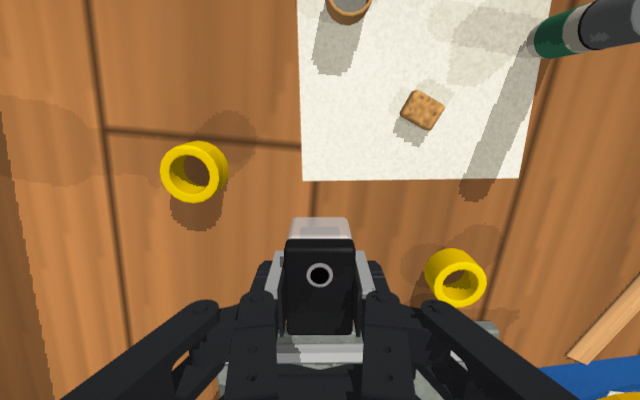

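>>> move_arm(rows=[0,0,0,10,4,0,0,0,0,0,24,10,0,0,0,0,0,36,14,0,0,0,0,0,38,15,0,0,0,0,0,38,15,0,0,0,0,0,38,15,0,0,0,0,0,38,15,0,0,0,0,0,38,15,0,0,0,0,0,38,15,0,0,0,0,0,38,15,0,0,0,0,0,38,15,0,0,0,0,0,38,15,0,0])

```text
t: 13.0
tool_pos: [569.6, 79.0, 316.7]
eef_rot: [-0.0, 0.68, 0.734, -0.0]
contact_force: [1.4, -1.4, -0.5]
finger_gap: 29.4
```

>>> move_arm(rows=[0,0,0,36,14,0,0,0,0,0,30,11,0,0,0,0,0,18,7,0,0,0,0,0,8,3,5,0,0,0,1,0,0,5,0,0,0,0,0,0,0,0])

```text
t: 13.5
tool_pos: [596.6, 170.7, 304.8]
eef_rot: [-0.001, 0.685, 0.728, -0.001]
contact_force: [-0.0, -0.5, -0.5]
finger_gap: 29.6
```

Run:
```python
from h import *
C,K,T=cam("wrist"); cv2.imwrite("pics/w11.png",C)
go(592.0,177.3,46,94)
```

```text
t 13.55 grasp [596.2 169.8 150.4] psi 93.5 gap 29.4 tilt [-0.003 -0.001 -1.   ]
shift now (tool): [  7.7  -3.9 104.4]
turn z: -0.5  j6 after ~ 95.03763716746141
shift after turn: [  7.8  -3.8 104.4]
```

View pics/w11.png

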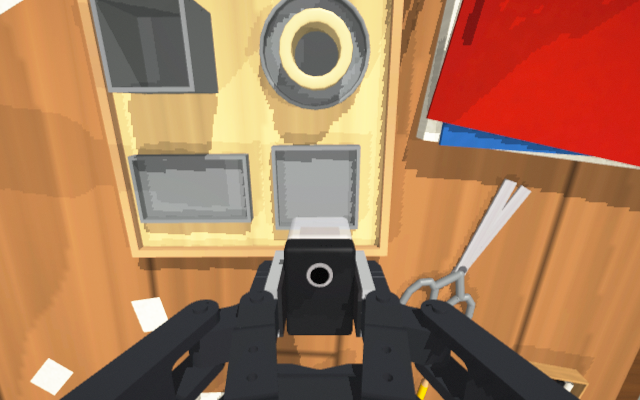

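>>> move_arm(rows=[0,0,0,4,-2,15,0,0,0,0,4,-2,25,0,0,0,0,0,0,25,0,0,0,0,0,0,15,0,0,0,0,0,0,10,0,0,0,0,0,0,0,0])

```text
t: 14.05
tool_pos: [591.9, 176.7, 214.4]
eef_rot: [-0.001, 0.686, 0.728, -0.002]
contact_force: [-0.3, -0.2, -0.9]
finger_gap: 29.5
```

Run:
```python
from h import *
C,K,T=cam("wrist"); cv2.imwrite("pics/w12.png",C)
go(592.0,177.3,45,94)
```

```text
t 14.1 grasp [592.2 177.   60.9] psi 93.4 gap 29.0 tilt [-0.002 -0.001 -1.   ]
shift now (tool): [ 0.3 -0.5 15.9]
turn z: -0.6  j6 after ~ 95.76723934969023
shift after turn: [ 0.3 -0.5 15.9]
```

View pics/w12.png

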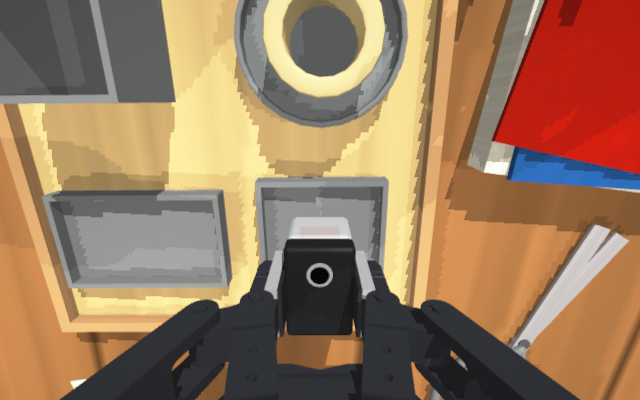

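>>> move_arm(rows=[0,0,0,1.5,0,8,0,0,0,0,0.5,0,5,0,0,0,0,0,0,3,0,0,0,0,0,0,0,0])

```text
t: 14.43
tool_pos: [592.8, 180.4, 200.4]
eef_rot: [-0.0, 0.685, 0.729, -0.0]
contact_force: [-0.1, -0.5, -0.4]
finger_gap: 29.4
```

Run:
```python
from h import *
go(592.0,179,45,94); print(observe()["contact_force"])
```

```text
t 14.43 grasp [592.7 180.4  45.4] psi 93.6 gap 29.4 tilt [-0. -0. -1.]
shift now (tool): [-1.4 -0.9  0.4]
turn z: -0.4  j6 after ~ 95.940572893665
shift after turn: [-1.4 -0.9  0.4]
[-0.06158753 -0.46758046 -0.40531718]
```

>>> move_arm(rows=[0,0,0,0,0,1,0,0,0,0,0,0,0,0,0,0,0,0,0,0,45,0,0,0,0,0,0,55,0,0,0,0,0,0,65,0,0,0,0,0,0,70,0,0,0,0,0,0,70,0,0,0,0,0,-10,70,0,0,0,0,0,-25,80,0,0,0,0,0,-35,90,0,0,0,0,0,-30,100,0,0,0,0,0,-12,100])

```text
t: 15.43
tool_pos: [594.0, 180.7, 317.4]
eef_rot: [0.002, 0.685, 0.729, 0.003]
contact_force: [0.1, -0.5, 1.2]
finger_gap: 85.1
```

Run:
```python
from h import *
C,K,T=cam("wrist"); np.savez("w13.npz",K=K,T=T);cv2.imwrite("pics/w13.png",C)
go(584,-69.5,170,53)
```

```text
t 15.48 grasp [595.8 181.  163.5] psi 93.6 gap 85.3 tilt [ 0.009  0.001 -1.   ]
shift now (tool): [-249.1  -25.9   -6.9]
turn z: 40.6  j6 after ~ 95.93862541274073
shift after turn: [-206.1  142.4   -6.9]
```

View pics/w13.png

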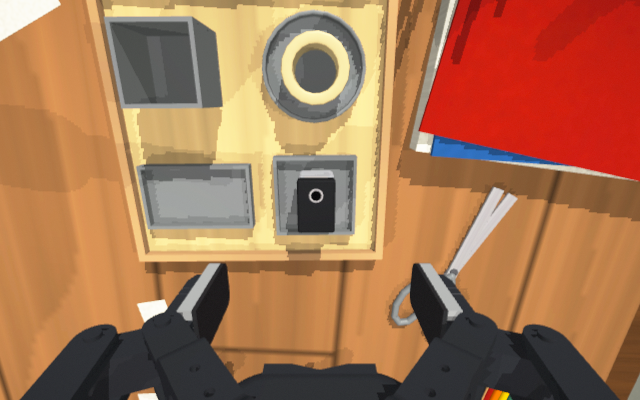

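>>> move_arm(rows=[0,0,0,-15,-2,0,100,0,0,0,-30,-3,0,100,0,0,0,-40,-4,0,100,0,0,0,-40,-4,0,100,0,0,0,-40,-4,0,100,0,0,0,-40,-4,0,100,0,0,0,-30,-3,0,100,0,0,0,-14,-2,0,100,0,0,-7,0,0,0,100,0,0,-7,0,0,0,100,0,0,-7,0,0,0,100,0,0,-7,0,0,0,100])

```text
t: 16.48
tool_pos: [581.7, -70.0, 310.5]
eef_rot: [-0.001, 0.486, 0.874, -0.0]
contact_force: [0.3, 0.8, 0.1]
finger_gap: 85.3
```

>>> move_arm(rows=[0,0,-7,0,0,0,100,0,0,-7,0,0,0,100,0,0,-7,0,0,0,100,0,0,0,0,0,0,100])

```text
t: 16.82
tool_pos: [581.8, -69.5, 310.6]
eef_rot: [-0.001, 0.319, 0.948, -0.0]
contact_force: [-0.2, 0.9, -0.2]
finger_gap: 85.1
```

Run:
```python
from h import *
C,K,T=cam("wrist"); np.savez("w14.npz",K=K,T=T);cv2.imwrite("pics/w14.png",C)
go(584,-69.5,49,143); print(proj([[584,-69.5,62]],K,T))
```

```text
t 16.87 grasp [581.6 -69.5 155.7] psi 142.4 gap 85.3 tilt [-0.002  0.    -1.   ]
shift now (tool): [ -1.8   1.4 106.7]
turn z: -0.6  j6 after ~ 22.896276857589648
shift after turn: [ -1.8   1.4 106.7]
[[321.52638839 218.13906131]]
```

View pics/w14.png

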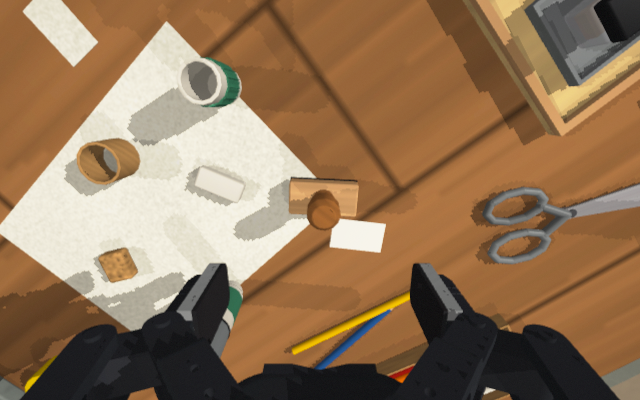

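>>> move_arm(rows=[0,0,0,-1,1,15,100,0,0,0,0,0.5,30,100,0,0,0,0,0,30,100,0,0,0,0,0,20,100,0,0,0,0,0,10,100,0,0,0,0,0,2,100,0,0,0,0,0,0,100])

```text
t: 17.45
tool_pos: [584.0, -69.1, 204.3]
eef_rot: [-0.001, 0.322, 0.947, -0.0]
contact_force: [0.6, 0.6, 1.0]
finger_gap: 85.8
```

Run:
```python
from h import *
C,K,T=cam("wrist"); cv2.imwrite("pics/w15.png",C)
go(584,-69.5,49,143)
```

```text
t 17.5 grasp [584.7 -69.2  50.4] psi 142.5 gap 85.8 tilt [ 0.001 -0.    -1.   ]
shift now (tool): [ 0.3 -0.6  1.4]
turn z: -0.5  j6 after ~ 22.926641064236353
shift after turn: [ 0.3 -0.6  1.4]
```

View pics/w15.png

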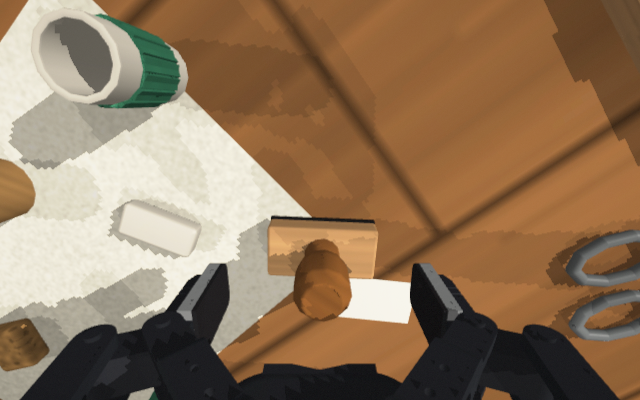

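>>> move_arm(rows=[0,0,0,0,0,0.5,50,0,0,0,0,0,0,40,0,0,0,0,0,0,20,0,0,0,0,0,0,0,0,0,0,0,0,0,0,0,0,0,0,0,0,0,0,0,0,0,0,0,0,0,0,0,0,0,0,0,0,0,0,0,0,0,0,0,0,0,0,0,0,0,0,0,0,0,0,0,0], newtons=35)

```text
t: 18.42
tool_pos: [584.5, -69.1, 204.8]
eef_rot: [0.001, 0.321, 0.947, 0.0]
contact_force: [-0.2, 0.8, 5.8]
finger_gap: 24.7
```

>>> move_arm(rows=[0,0,0,0,0,-5,0,0,0,0,0,0,-15,0,0,0,0,0,0,-30,0,0,0,0,0,0,-30,0,0,0,6,0,0,-20,0,0,0,6,0,0,-10,0,0,0,6,0,0,0,0,0,0,6,0,0,0,0,0,0,6,0,0,0,0,0,0,6,0,0,0,0,0,0,6,0,0,0,0,0,0,6,0,0,0,0])

```text
t: 19.42
tool_pos: [583.9, -69.1, 313.7]
eef_rot: [-0.001, 0.68, 0.733, -0.0]
contact_force: [0.1, 0.7, -0.9]
finger_gap: 24.6
```

Run:
```python
from h import *
C,K,T=cam("wrist"); cv2.imwrite("pics/w16.png",C)
go(487.8,170,150,94)
```

```text
t 19.47 grasp [583.7 -69.  158.7] psi 94.0 gap 24.4 tilt [-0.001  0.    -1.   ]
shift now (tool): [245.2 -79.1   8.9]
turn z: 0.0  j6 after ~ 71.42171478838748
shift after turn: [245.2 -79.2   8.9]
```

View pics/w16.png

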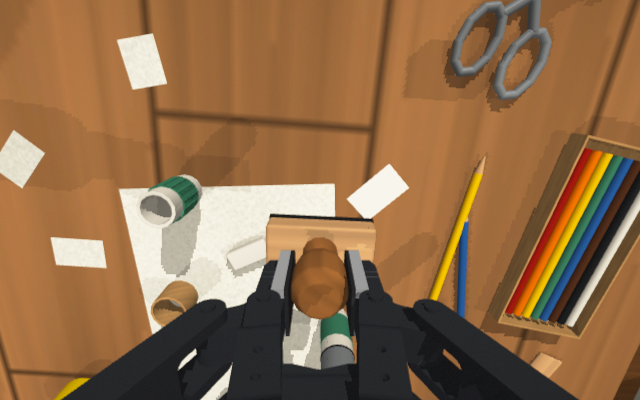

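>>> move_arm(rows=[0,0,0,12,-4,0,0,0,0,0,26,-8,0,0,0,0,0,36,-12,0,0,0,0,0,38,-12,0,0,0,0,0,38,-12,0,0,0,0,0,38,-12,0,0,0,0,0,32,-10,0,0,0,0,0,16,-5,0,0,0,0,0,8,-3,0,0,0,0,0,0,0,0,0])

```text
t: 20.3
tool_pos: [485.7, 169.6, 314.1]
eef_rot: [-0.0, 0.676, 0.736, -0.0]
contact_force: [-0.4, -0.2, -0.6]
finger_gap: 24.5
```

Run:
```python
from h import *
C,K,T=cam("wrist"); cv2.imwrite("pics/w17.png",C)
go(487.8,170,62.5,94); print(proj([[487.8,168.7,19],[487.8,170,19]],K,T))
```

```text
t 20.35 grasp [486.5 168.4 159.1] psi 94.8 gap 24.8 tilt [-0. -0. -1.]
shift now (tool): [ 1.4  1.4 96.6]
turn z: 0.8  j6 after ~ 95.41261880209309
shift after turn: [ 1.4  1.4 96.6]
[[322.48390337 197.90687389]
 [322.61422456 196.49409626]]
```

View pics/w17.png

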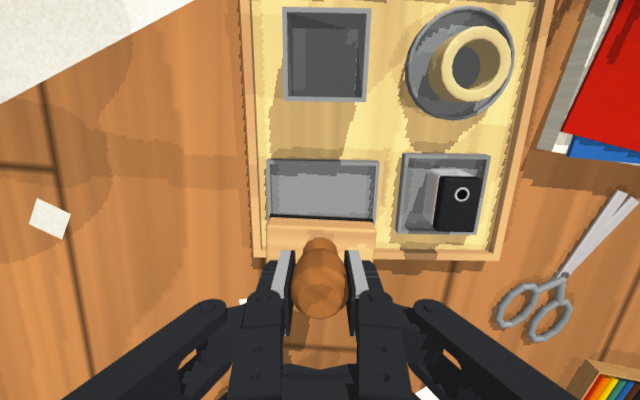

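>>> move_arm(rows=[0,0,0.5,2,1,15,0,0,0,0,1.5,0.5,25,0,0,0,0,0,0,25,0,0,0,0,0,0,14,0,0,0,0,0,0,6,0,0,0,0,0,0,0,0])

```text
t: 20.85
tool_pos: [488.1, 170.2, 227.6]
eef_rot: [-0.001, 0.682, 0.731, -0.001]
contact_force: [0.2, -0.0, 0.2]
finger_gap: 24.7
```

Run:
```python
from h import *
C,K,T=cam("wrist"); cv2.imwrite("pics/w18.png",C)
go(487.8,171.5,62.5,94)
```

```text
t 20.9 grasp [488.4 170.4  73.8] psi 94.0 gap 24.6 tilt [-0.001 -0.    -1.   ]
shift now (tool): [ 1.  -0.7 11.3]
turn z: 0.0  j6 after ~ 96.34792954028987
shift after turn: [ 1.  -0.7 11.3]
```

View pics/w18.png

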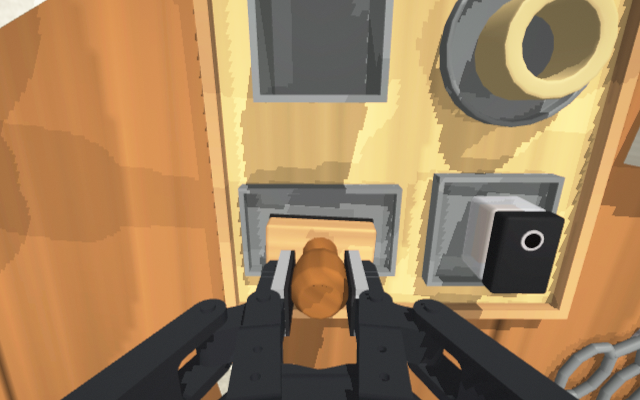

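>>> move_arm(rows=[0,0,0,1,-0.5,6,0,0,0,0,0,0,4,0,0,0,0,0,0,1.5,0,0,0,0,0,0,0,0,0,0,0,0,0,0,35,0,0,0,0,0,0,50,0,0,0,0,0,0,60,0,0,0,0,0,0,65,0,0,0,0,0,-5,70,0,0,0,0,0,-20,80,0,0,0,0,0,-30,100,0,0,0,0,0,-30,100])

```text
t: 21.9
tool_pos: [487.0, 172.4, 303.2]
eef_rot: [-0.001, 0.681, 0.732, -0.001]
contact_force: [-0.1, 0.2, -0.5]
finger_gap: 85.2
```

>>> move_arm(rows=[0,0,0,0,0,-20,100,0,0,0,0,0,0,100])

```text
t: 22.07
tool_pos: [489.2, 172.8, 327.9]
eef_rot: [0.003, 0.681, 0.732, 0.003]
contact_force: [0.7, 1.5, 1.1]
finger_gap: 85.5
```

Run:
```python
from h import *
C,K,T=cam("wrist"); np.savez("w19.npz",K=K,T=T);cv2.imwrite("pics/w19.png",C)
go(610.2,-207,185,94)
```

```text
t 22.12 grasp [489.6 172.9 170.7] psi 94.1 gap 85.0 tilt [ 0.006  0.001 -1.   ]
shift now (tool): [-387.4   94.3  -14. ]
turn z: 0.1  j6 after ~ 96.50663130578775
shift after turn: [-387.3   94.8  -14. ]
```

View pics/w19.png

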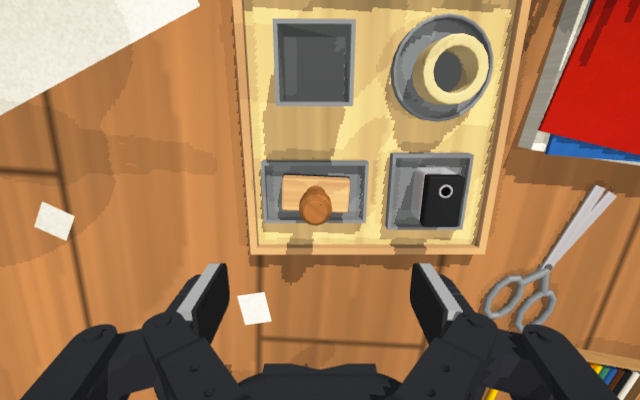

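>>> move_arm(rows=[0,0,0,-12,3,0,100,0,0,0,-26,6,0,100,0,0,0,-36,9,0,100,0,0,0,-38,9,0,100,0,0,0,-38,9,0,100,0,0,0,-38,9,0,100,0,0,0,-38,9,0,100,0,0,0,-38,9,0,100,0,0,0,-38,9,0,100,0,0,0,-38,9,0,100,0,0,0,-30,8,0,100,0,0,0,-15,4,0,100])

```text
t: 23.12
tool_pos: [607.7, -209.8, 320.3]
eef_rot: [-0.001, 0.683, 0.73, -0.001]
contact_force: [-0.2, -0.1, 0.2]
finger_gap: 85.1
```

>>> move_arm(rows=[0,0,0,-2,2,0,100,0,0,0,0,0,0,100])

```text
t: 23.28
tool_pos: [609.4, -208.5, 320.5]
eef_rot: [-0.002, 0.682, 0.731, -0.0]
contact_force: [0.1, 0.7, 0.4]
finger_gap: 85.4
```

Run:
```python
from h import *
C,K,T=cam("wrist"); cv2.imwrite("pics/w20.png",C)
go(610.2,-207,72,94); print(proj([[610.2,-207,94]],K,T))
d=np.load("w19.npz"); W=ray([[273,20],[355,19],[352,105],[279,103]],d["K"],d["T"],58); print(W.round(1),W.mean(0))
```

```text
t 23.33 grasp [ 608.8 -207.   166. ] psi 94.0 gap 85.3 tilt [-0.003  0.002 -1.   ]
shift now (tool): [-0.   1.2 94. ]
turn z: 0.0  j6 after ~ 60.052762907122
shift after turn: [-0.   1.2 94. ]
[[322.33562244 224.73529077]]
[[450.6 302.2  58. ]
 [505.5 306.8  58. ]
 [509.2 251.8  58. ]
 [456.3 249.4  58. ]] [480.38979739 277.551916    58.        ]
```

View pics/w20.png

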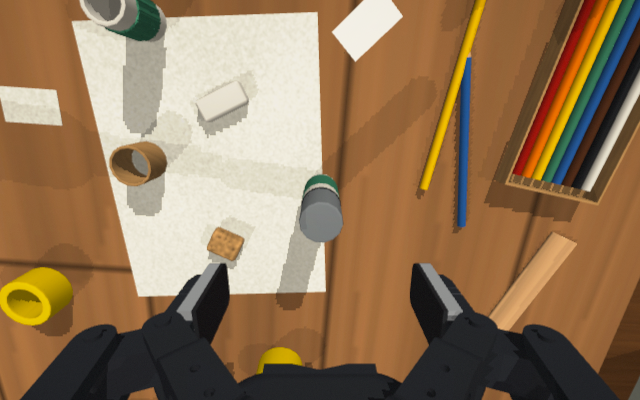

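>>> move_arm(rows=[0,0,0,1,0,15,100,0,0,0,0,0,25,100,0,0,0,0,0,25,100,0,0,0,0,0,18,100,0,0,0,0,0,8,100,0,0,0,0,0,2,100,0,0,0,0,0,0,100])

```text
t: 23.92
tool_pos: [609.6, -204.8, 229.5]
eef_rot: [-0.001, 0.681, 0.732, -0.0]
contact_force: [-0.1, 0.2, -0.1]
finger_gap: 85.4
```

Run:
```python
from h import *
C,K,T=cam("wrist"); cv2.imwrite("pics/w21.png",C)
go(610.2,-207,72,94)
```

```text
t 23.97 grasp [ 610.2 -205.3   75.5] psi 94.1 gap 85.3 tilt [ 0.001 -0.    -1.   ]
shift now (tool): [-1.8  0.   3.5]
turn z: 0.1  j6 after ~ 60.13962221200195
shift after turn: [-1.8  0.   3.5]
```

View pics/w21.png

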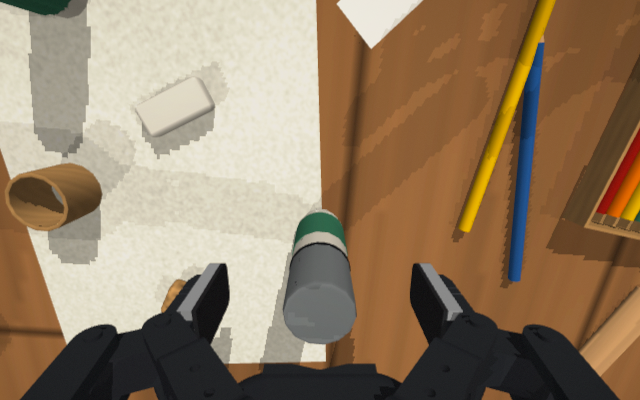

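>>> move_arm(rows=[0,0,0,0,0,2,50,0,0,0,0,0,0,40,0,0,0,0,0,0,20,0,0,0,0,0,0,0,0,0,0,0,0,0,0,0,0,0,0,0,0,0,0,0,0,0,0,0,0,0,0,0,0,0,0,0,0,0,0,0,0,0,0,0,0,0,0,0,0,0,0,0,0,0,0,0,0])

```text
t: 24.88
tool_pos: [610.0, -205.9, 228.3]
eef_rot: [0.001, 0.682, 0.732, 0.0]
contact_force: [-1.3, -0.1, 5.6]
finger_gap: 29.3
```

>>> move_arm(rows=[0,0,0,0,0,-5,0,0,0,0,0,0,-15,0,0,0,0,0,0,-30,0,0,0,0,0,0,-35,0,0,0,0,0,0,-30,0,0,0,0,0,0,-15,0,0,0,0,0,0,0,0])

```text
t: 25.47
tool_pos: [610.8, -206.2, 362.4]
eef_rot: [0.004, 0.682, 0.732, 0.001]
contact_force: [0.3, -0.7, -0.2]
finger_gap: 29.2
```

Run:
```python
from h import *
C,K,T=cam("wrist"); cv2.imwrite("pics/w22.png",C)
go(480.2,275,190,94)
```

```text
t 25.52 grasp [ 610.9 -206.3  204.7] psi 94.1 gap 29.1 tilt [ 0.004 -0.002 -1.   ]
shift now (tool): [489.1 -95.7  13.4]
turn z: 0.1  j6 after ~ 60.139706662011044
shift after turn: [488.9 -96.3  13.4]
```

View pics/w22.png

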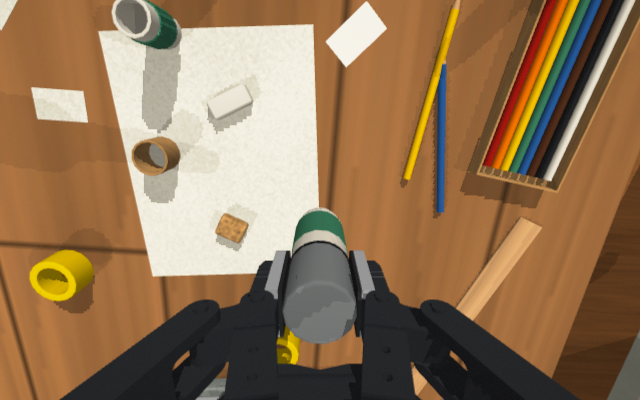

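>>> move_arm(rows=[0,0,0,12,-2,0,0,0,0,0,25,-5,0,0,0,0,0,36,-7,0,0,0,0,0,38,-8,0,0,0,0,0,38,-8,0,0,0,0,0,38,-8,0,0,0,0,0,38,-8,0,0,0,0,0,38,-7,0,0,0,0,0,38,-7,0,0,0,0,0,38,-7,0,0,0,0,0,38,-7,0,0,0,0,0,38,-7,0,0])

```text
t: 26.52
tool_pos: [497.2, 204.4, 355.3]
eef_rot: [-0.001, 0.681, 0.732, -0.002]
contact_force: [0.9, 0.6, -1.0]
finger_gap: 29.3
```

>>> move_arm(rows=[0,0,0,34,-7,0,0,0,0,0,24,-5,0,0,0,0,0,12,-2,0,0,0,0,0,4,-1,0,0,0,0,0,0,0,0,0,0,0,0,0,0,0,0])

```text
t: 27.02
tool_pos: [479.2, 274.5, 356.8]
eef_rot: [-0.0, 0.682, 0.732, -0.001]
contact_force: [1.0, 0.1, 0.4]
finger_gap: 28.9
```

Run:
```python
from h import *
C,K,T=cam("wrist"); cv2.imwrite("pics/w23.png",C); np.savez("w23.npz",K=K,T=T)
go(480.2,276,150,94); print(proj([[480.2,275,58]],K,T))
```

```text
t 27.07 grasp [479.4 274.  202. ] psi 94.0 gap 29.4 tilt [-0.001 -0.001 -1.   ]
shift now (tool): [ 1.9  0.9 52. ]
turn z: -0.0  j6 after ~ 107.4352150071582
shift after turn: [ 1.9  0.9 52. ]
[[321.55989764 194.71278681]]
```

View pics/w23.png

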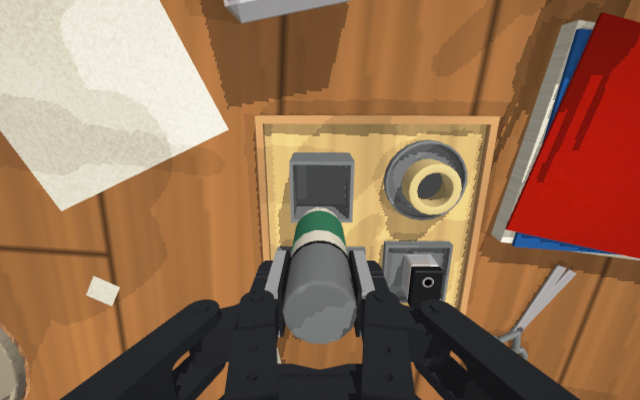

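>>> move_arm(rows=[0,0,0,2,1,15,0,0,0,0,0,0,25,0,0,0,0,0,0,15,0,0,0,0,0,0,7,0,0,0,0,0,0,0,0])

```text
t: 27.48
tool_pos: [480.0, 275.7, 293.8]
eef_rot: [-0.001, 0.682, 0.731, -0.002]
contact_force: [-0.1, -0.7, -0.4]
finger_gap: 29.3
```

Run:
```python
from h import *
C,K,T=cam("wrist"); cv2.imwrite("pics/w24.png",C)
C2,K2,T2=cam("scene"); cv2.imwrite("pics/s24.png",cv2.resize(C2[30:200,310:470],None,fx=3.5,fy=3.5,interpolation=2))
go(480.2,276,86,94)
```

```text
t 27.58 grasp [480.8 276.5 141.1] psi 94.0 gap 29.4 tilt [ 0. -0. -1.]
shift now (tool): [-0.5 -0.6 55.1]
turn z: -0.0  j6 after ~ 107.62149327294085
shift after turn: [-0.5 -0.6 55.1]
```

View pics/w24.png

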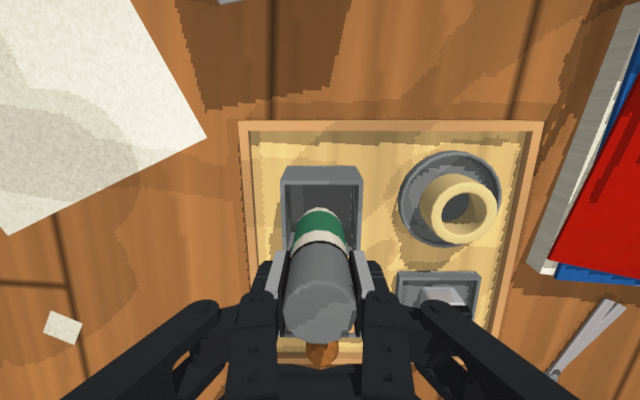

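View pics/s24.png

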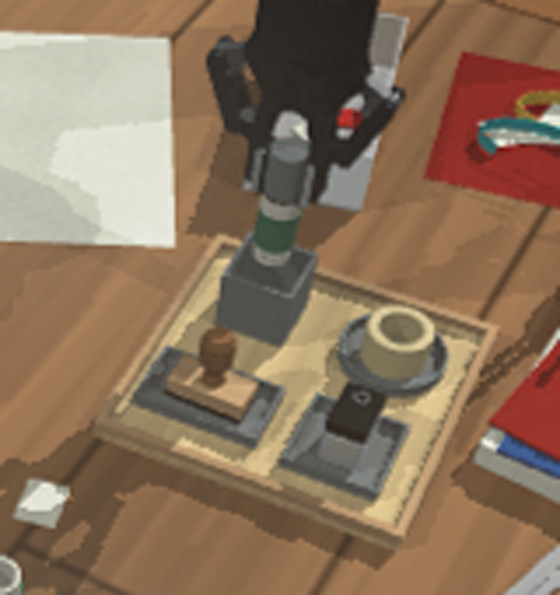

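>>> move_arm(rows=[0,0,0,0,0,8,0,0,0,0,0,0,10,0,0,0,0,0,0,10,0,0,0,0,0,0,0,0])

```text
t: 27.92
tool_pos: [479.3, 276.9, 265.4]
eef_rot: [-0.001, 0.682, 0.732, -0.001]
contact_force: [-0.5, -0.9, -1.2]
finger_gap: 29.3
```

>>> move_arm(rows=[0,0,0,0,0,10,0,0,0,0,0,0,10,0,0,0,0,0,0,5,0,0,0,0,0,0,0,0])

```text
t: 28.25
tool_pos: [479.7, 277.1, 241.1]
eef_rot: [-0.0, 0.681, 0.732, -0.001]
contact_force: [0.5, -0.3, -0.5]
finger_gap: 28.9
```

Run:
```python
from h import *
C,K,T=cam("wrist"); cv2.imwrite("pics/w25.png",C)
go(480.2,276,85.3,94)
```

```text
t 28.3 grasp [479.7 277.   86.8] psi 94.1 gap 28.9 tilt [-0.001 -0.001 -1.   ]
shift now (tool): [-1.2  0.2  1.5]
turn z: 0.1  j6 after ~ 107.62744816956128
shift after turn: [-1.2  0.2  1.5]
```

View pics/w25.png

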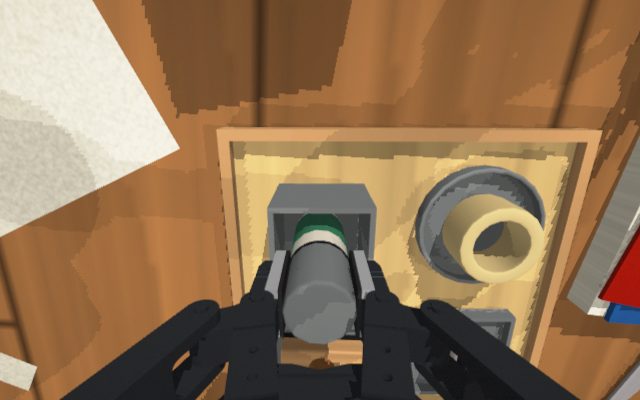

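>>> move_arm(rows=[0,0,0,0,0,1.2,0,0,0,0,0,0,0,0,0,0,0,0,0,0,40,0,0,0,0,0,0,50,0,0,0,0,0,0,60,0,0,0,0,0,0,70,0,0,0,0,0,0,80,0,0,0,0,0,-8,80,0,0,0,0,0,-25,80,0,0,0,0,0,-35,80,0,0,0,0,0,-35,80,0,0,0,0,0,-15,80])

```text
t: 29.3
tool_pos: [480.9, 277.6, 364.8]
eef_rot: [0.001, 0.681, 0.732, 0.003]
contact_force: [0.6, 0.4, -0.1]
finger_gap: 68.3
```

Run:
```python
from h import *
C,K,T=cam("wrist"); cv2.imwrite("pics/w26.png",C)
C2,K2,T2=cam("scene"); cv2.imwrite("pics/s26.png",cv2.resize(C2[60:360,180:470],None,fx=2,fy=2,interpolation=2))
go(480.2,276,85.3,94)
```

```text
t 29.4 grasp [482.4 278.1 209.1] psi 94.1 gap 68.5 tilt [ 0.007  0.003 -1.   ]
shift now (tool): [ -1.9  -2.1 123.8]
turn z: 0.1  j6 after ~ 107.62941847773911
shift after turn: [ -1.9  -2.1 123.8]
```

View pics/w26.png

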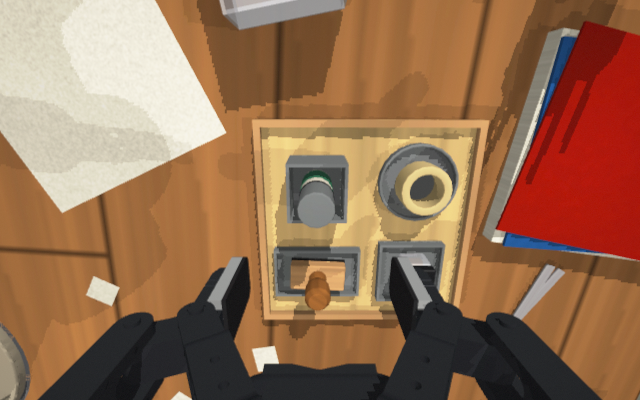

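View pics/s26.png

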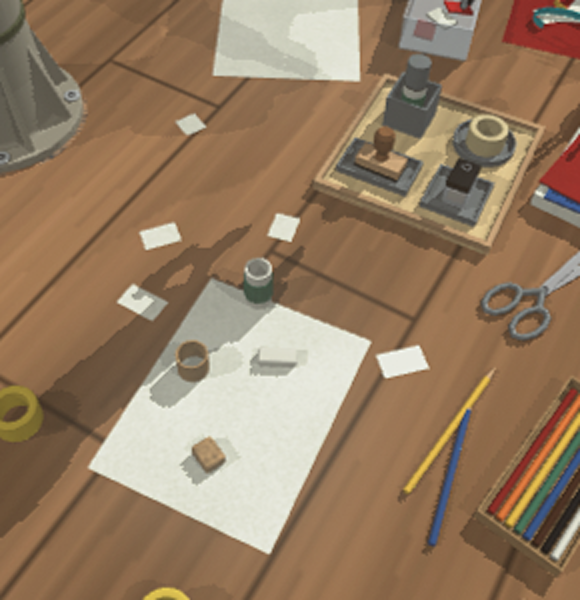

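Run:
```python
import cv2
C=cv2.imread("pics/s26.png"); cv2.imwrite("pics/s26z.png",cv2.resize(C[40:250,300:560],None,fx=2.8,fy=2.8,interpolation=2))
```

```text
(no output)
```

View pics/s26z.png

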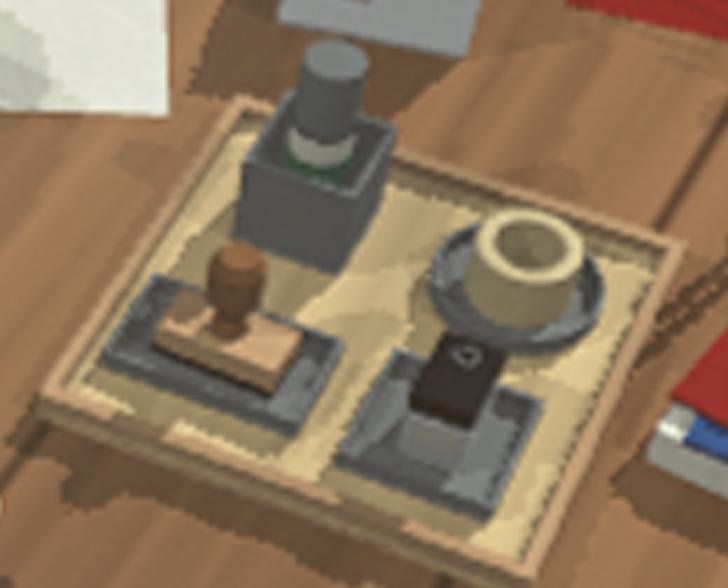

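All four supplies sit flat or upright in their own inserts (glue stick at (335,110), tape (525,265), stamp (230,320), sharpener (455,395) in the zoom), and the gripper is clear of them.

```bash
python3 -c "
from plant import *
print(sign_off())"
```

```text
the job is handed in; nothing more can be done
None
```

The kit tray is packed and the job is handed in, after about 29 s of robot time. I placed the pieces in the order you asked:

1. **Tape roll:** the cream roll lies flat in the round dish. It sits a few millimetres off-centre but fully inside.
2. **Sharpener:** it stands upright in the shallow square dish.
3. **Stamp:** it sits base-down in the long dish, with its long side along the dish.
4. **Glue stick:** it stands upright in the deep square cup.

The last wrist and scene pictures, taken with the gripper open about 110 mm above the glue stick, showed all four seated in their inserts. The uncapped glue tube and the bare core were standing in their original places, and I never touched the yellow rolls. At the end of each move, the largest force reading was about 6 N, as the fingers closed on a piece.

One measurement disagreed slightly: the wrist camera placed things 2–5 mm further along y than the two fixed cameras. I used values in between, which was well within the room in each dish. No check failed.

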